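# Set the polariser ring behind the push-to-open hatch

## Robot

A 6-joint arm with a two-finger parallel gripper is mounted at the origin on the work surface. World frame = base frame: x ahead of the robot, y to its left, z up, the work surface at z = 0. Lengths are in m, angles in rad, forces in N, time in s.
With the tool pointing down it reaches from about 0.325 to 1 m from the base axis. Payload 5.1 kg.
Tool frame: the origin (TCP) lies midway between the tips of the shut fingers; the grasp point (between the pads) lies 19 mm behind it (robot.hold_point_z is the y of the grasp point in the tool frame, in m); y points along the fingers, x is the direction in which the jaws open and shut, and the axes are right-handed (so a half turn about y gives the same grasp; the last joint's range is limited). The gripper opens to 85 mm and grips with 20 to 120 N. Pads are 22 mm wide; open, the fingers measure 114 mm over their backs; the gripper's body (76 mm by 85 mm) begins 54 mm behind the grasp point. The pads swing forward as they close: fully open they stand 13 mm farther back than shut.
Start: joints at [-1.297, 0.124, 1.65, -0, 1.367, -0.083], TCP at [0.227, -0.609, 0.231] pointing down, gripper open.
Joint ranges: [-2.61, 2.61], [-1.02, 2.33], [0.03, 2.71], [-1.35, 4.49], [0.32, 2.68], [-2.91, 2.91]. Speed limits (rad/s): [2.57, 2.57, 3.14, 3.14, 3.14, 3.14].

## Interface

Orientations are given as a rotation vector (axis times angle).
In Python, from rig import get_obs, viewer, robot gives the robot as it stands.
- The arm moves only by the tool move_arm, never from a script. Its arguments are lists of equal length, an entry for each row: "delta_pos": the shift along the tool's x, y, z in m, a list of three; "angular": the turn, a rotation vector about the tool's x, y, z in rad, a list of three. A call has 1 to 20 rows; each row is the pose to reach, as a shift and turn from the pose commanded when the call began, along the tool's axes at that moment; what a row does not reach only later rows make up. A row lasts 1/10 s, in which the tool goes at most 50 mm and 8.59 degrees, less where a joint would pass 70% of its speed; a pose out of reach is approached as far as the arm can. A call with a gripper value outside its range is refused whole. "hand" is the gripper's target within -1 to 1 (fully open at 1, half-way at 0, shut at -1), set as the call begins (left out, the last holds). The fingers move at their own pace and stop on an object; "newtons" is the grip in N (left out, the last holds). Time passes only in rows, so rows that repeat a pose let the fingers close. It gives the time, the measured TCP pose, the force and the opening at its end, in the units of the state.
- get_obs(): the state, without advancing time (a new reading comes with each control period).
- viewer.grab_frame(name): name is "scene" or "top"; returns (picture, depth): 420x560x3 uint8, blue, green, red; 420x560 float32, m along the optical axis (not along the pixel's ray), 0 where there is no reading.
- viewer.camera_info(name): a dict with "camera_matrix" (3x3 intrinsics, pixels), "k1" (the pictures are not rectified: a ray, as slopes to the right and down, at radius r is drawn at 1 + k1 r^2 times it, then the intrinsics apply), "view" (4x4, takes a point from world to camera coordinates). Camera axes: x right, y down, z forward; pixel columns grow to the right and rows downward; lengths in m; the calibration is good to about 2 mm. A picture is of the moment at which its call begins. camera_info takes no time and is no camera call.
- robot.hand_in(): hands the job in, once; it reports no verdict.
The state is a dict: "time": time; "joint_pos": joint angles; "joint_vel": joint speeds; "joint_torque": joint torques, N m; "eef_pos": TCP position; "tool_rot": TCP orientation; "wrist_force": force on the tool from outside, world axes, zero at the start; "ft_torque": the same for the moment, N m; "gripper_width": opening from 0.0 (shut) to 1.0 (fully open).
Only numpy, scipy, OpenCV 4.12 (cv2) and the standard library are available. Lean on these libraries where they do the work, as an engineer would, in place of code of your own. Each camera call takes 0.05 s, during which the arm holds its last target. There are 200 camera calls.

## Task

Press the sloping instrument's push-to-open hatch gently near its upper edge until its catch lets it pop ajar, then swing the hatch right open so that it falls back towards the robot. Turn the knurled ring inside until its scale reads 30 degrees against the index line (the first long line after the thick zero line), to within 3 degrees, and let go of it, leaving the hatch open and the glassware and lens beside the instrument where they are.

Things in the scene. Friction and masses are not known exactly. Their poses are not given: they have to be found in the camera images.
- housing: Fixed aluminium instrument head, 196 mm wide, its well facing up and to -x (the robot). Origin on the table under its middle; x away from the low front, y left, z up. The hatch plane (inner face of the shut hatch) leans 35 degrees from level, rising to +x; its centre is 105 mm above this origin. Up-slope = (cos35,0,sin35), outward = (-sin35,0,cos35) in this frame. Wall outsides 86 mm up- and down-slope.
- index (a point): Inner end of the fixed index line, a 13 mm black line on the well's white floor, at the down-slope side of the disc (nearest the robot), 52 mm from the ring's axis. Axes as the housing's. The well is 160 mm (up-slope) by 172 mm inside, its floor 30 mm and its rim 8 to 11 mm below the hatch plane; an 8 mm ejector pin stands 80 mm right (-y) of the middle.
- hatch_panel: Plain flat grey panel over the well, no handle, 172 mm (up-slope) by 196 mm, 6 mm thick, 0.15 kg. Origin at the middle of its low edge, on the hinge line, 86 mm down-slope of the hatch plane's centre; x runs to the free edge, z outward. Press with less than 40 N.
- hatch_edge (a point): Middle of the hatch's free edge (the upper one when shut), on the outer face; axes as the panel's. A 16 mm deep steel striker hangs behind the panel 62 mm left (+y) of the middle, 13 mm in from the edge; the middle is clear behind.
- hatch (a joint): Hatch angle, rad: 0 shut; -0.055 pressed in to its stop (9.5 mm at the free edge); the catch lets go from -0.025 on (4.5 mm; takes about 4 N, much more at the stop); about 0.24 popped ajar by its spring once the finger backs off (free edge 40 mm out); 2.45 fully open at its stop, nearly level towards -x. Loose hinge: it falls open by itself past 1.1 (upright 0.96), before that it falls back. Right open: above 1.9.
- ring_grip (a point): Centre of the black knurled grip of the polariser ring, half-way up: a cylinder 50 mm wide, 22 mm tall, on a graduated disc 100 mm wide. Its axis (z, outward, 35 degrees from vertical) passes through the hatch plane's centre; this point is 15 mm below that plane, the grip's top 4 mm, the disc's face 26 mm. x and y turn with the ring.
- ring (a joint): Scale reading, rad (30 degrees = 0.524); starts 2.2 to 3.05, stops at -0.3 and 3.35. Grows as the ring turns counter-clockwise seen from outside, so turn it clockwise. Stiff (0.12 N m), stays where left. The disc has lines each 10 degrees from 0 to 180 on one half, running clockwise: 15 mm long each 30 degrees, else 7 mm; the 0 line is thick (4.5 mm).
- beaker: Loose glass beaker, 64 mm wide, 85 mm tall, to the left of the instrument. Origin under its centre. Leave alone.
- vial_jar: Loose amber jar, 44 mm wide, 65 mm tall, to the right of the instrument. Origin under its centre. Leave alone.
- lens_barrel: Loose black lens barrel standing on end, 48 mm wide, 52 mm tall, to the right of the instrument, further back. Origin under its centre. Leave alone.

How it is judged:
By the outcome, as a careful person would: the job done as asked, in the order asked, and still so for the second after the job is handed in, with the robot touching nothing.
It also fails if it takes over 72 s, if anything falls off the work surface, if the arm or the gripper's body presses on something with over 40 N, if the wrist force passes 120 N, or if a joint passes its speed limit or range.

## Working session

There is one attempt and no reset: what is moved stays moved. The work goes in short steps, Python scripts to look and compute and a tool call to move; the robot and the scene stay as the last step left them, time stands still between calls to the robot, and variables do not carry over. Pictures are saved under pics/ and viewed, about 8 in all and at most 12, crops included, and the job is handed in when it is done.

Besides the shell and the picture viewer there is one more tool, called after "Request:" as name(argument=value, ...), one argument or row to a line, values as JSON. move_arm: Moves the arm, as the interface text tells. Its arguments: {"type":"object","properties":{"delta_pos":{"type":"array"},"angular":{"type":"array"},"hand":{"type":"number"},"newtons":{"type":"number"}},"required":["delta_pos","angular"]}

```bash
ls; mkdir -p pics
python3 - <<'E'
from rig import get_obs, viewer, robot
import cv2, numpy as np
o=get_obs(); print(o)
print(robot.hold_point_z)
ims=[]
for n in("scene","top"):
    p,d=viewer.grab_frame(n); np.savez(f'{n}0.npz',p=p,d=d)
    i=viewer.camera_info(n); print(n,i)
    cv2.imwrite(f'pics/{n}0.png',p)
E
```

```text
pics
{'time': 0.0, 'joint_pos': array([-1.29659137e+00,  1.24515153e-01,  1.65170056e+00, -4.35727173e-05,
        1.36746736e+00, -8.26000716e-02]), 'joint_vel': array([ 0.00074787,  0.00065859,  0.00132691, -0.0003292 , -0.00309429,
        0.00019037]), 'joint_torque': array([ 1.04925671e-04, -4.23610711e+01, -3.65449834e+01, -3.29748320e-05,
        6.89842156e-03, -1.10249482e-05]), 'eef_pos': array([ 0.22682815, -0.60848204,  0.2300308 ]), 'tool_rot': array([-1.35580776,  0.94363889, -0.94092979]), 'wrist_force': array([-0.41533596,  0.20129569,  0.88149198]), 'ft_torque': array([-0.01348895, -0.01803499, -0.03001238]), 'gripper_width': 1.0024472209032484}
-0.0187
scene {'camera_matrix': array([[411.61137856,   0.        , 284.48354113],
       [  0.        , 411.61137856, 207.23843106],
       [  0.        ,   0.        ,   1.        ]]), 'k1': -0.11128142488113213, 'view': array([[-0.64374635,  0.76500147,  0.01906255,  0.35995555],
       [ 0.55149369,  0.4810619 , -0.68149406, -0.25757301],
       [-0.53051422, -0.42819644, -0.73157533,  1.12345884],
       [ 0.        ,  0.        ,  0.        ,  1.        ]])}
top {'camera_matrix': array([[381.36508317,   0.        , 277.72171716],
       [  0.        , 381.36508317, 215.64364007],
       [  0.        ,   0.        ,   1.        ]]), 'k1': -0.08954796715563403, 'view': array([[-0.12048384, -0.992714  , -0.0016011 ,  0.10545367],
       [-0.97146741,  0.11823678, -0.20559946,  0.61710936],
       [ 0.20429077, -0.02321599, -0.97863492,  0.65180511],
       [ 0.        ,  0.        ,  0.        ,  1.        ]])}
```

View pics/scene0.png

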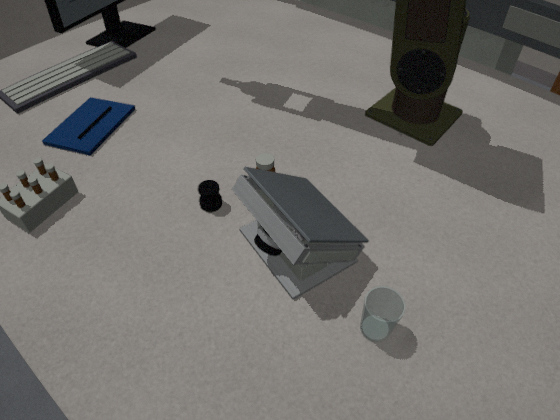

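View pics/top0.png

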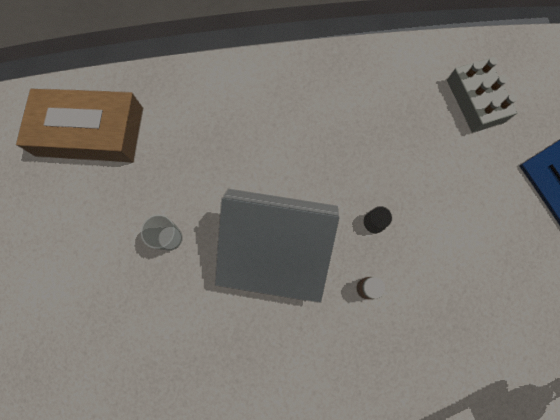

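The scene view shows the shut hatch sloping up to +x, the beaker at about (383,315), the lens barrel at (210,195) and the jar at (265,165). In the top view the panel's corners are near (228,195), (337,212), (322,300) and (216,286).

```bash
cat > h.py <<'E'
import numpy as np, cv2
from scipy.spatial.transform import Rotation as R
from rig import get_obs, viewer, robot
def unproj(n,uv,d):
    i=viewer.camera_info(n);K=i['camera_matrix']
    p=cv2.undistortPoints(np.float64(uv).reshape(-1,1,2),K,np.array([i['k1'],0,0,0.]))[:,0]
    c=np.c_[p,np.ones(len(p))]*np.asarray(d,float).reshape(-1,1)
    V=i['view'];return (c-V[:3,3])@V[:3,:3]
def cam(n): V=viewer.camera_info(n)['view'];return -V[:3,:3].T@V[:3,3]
def proj(n,P):
    i=viewer.camera_info(n);V=i['view']
    return cv2.projectPoints(np.float64(P).reshape(-1,1,3),cv2.Rodrigues(V[:3,:3])[0],V[:3,3],i['camera_matrix'],np.array([i['k1'],0,0,0.]))[0][:,0]
def onplane(n,uv,p0,nrm):
    a=unproj(n,uv,np.ones(len(uv)));c=cam(n);r=a-c
    return c+r*(((p0-c)@nrm)/(r@nrm))[:,None]
E
python3 - <<'E'
from h import *
for n,seed in(('top',(275,248)),('scene',(305,205))):
    z=np.load(n+'0.npz');d=z['d']
    v,u=np.mgrid[:420,:560];m=d>0
    P=unproj(n,np.c_[u.ravel(),v.ravel()],d.ravel()).reshape(420,560,3)
    # fit plane near the seed then grow
    y,x=seed[1],seed[0];sel=np.zeros_like(m);sel[y-20:y+20,x-20:x+20]=1
    for k in range(4):
        Q=P[sel&m];c=Q.mean(0);nr=np.linalg.svd(Q-c,full_matrices=False)[2][2];nr*=np.sign(nr[2])
        ok=(np.abs((P-c)@nr)<.003)&m
        _,l=cv2.connectedComponents(ok.astype(np.uint8),connectivity=4);sel=l==l[y,x]
    sel=cv2.morphologyEx(sel.astype(np.uint8),cv2.MORPH_OPEN,np.ones((5,5)))>0
    up=np.array([0,0,1])-nr*nr[2];up/=np.linalg.norm(up);left=np.cross(nr,up)
    Q=P[sel]-c;q=np.c_[Q@up,Q@left].astype(np.float32)
    (cx,cy),s,a=cv2.minAreaRect(q)
    ctr=c+cx*up+cy*left
    bx=cv2.boxPoints(((cx,cy),s,a))
    print(n,'tilt',np.degrees(np.arccos(nr[2])),'yaw from n',np.degrees(np.arctan2(-nr[1],-nr[0])),'size',s,'ang',a,'ctr',ctr,sel.sum(),'rms',((Q@nr)**2).mean()**.5)
    for b in bx: print('  corner',c+b[0]*up+b[1]*left)
for n in('top','scene'):
    z=np.load(n+'0.npz')
E
```

```text
top tilt 34.98270053249193 yaw from n -16.1254698570815 size (0.17433571815490723, 0.19659370183944702) ang 0.0525142177939415 ctr [0.55159011 0.04749498 0.10944412] 9965 rms 0.0009765525014696851
  corner [0.51018925 0.16170411 0.05941662]
  corner [ 0.45572883 -0.02719568  0.05951992]
  corner [ 0.59299096 -0.06671414  0.15947162]
  corner [0.64745138 0.12218565 0.15936831]
scene tilt 34.9287586503372 yaw from n -16.443586089629882 size (0.17420817911624908, 0.19652897119522095) ang 0.3021940290927887 ctr [0.55397436 0.04635089 0.11143109] 3863 rms 0.0005639010219260308
  corner [0.51276052 0.16048944 0.06126295]
  corner [ 0.45794467 -0.02823922  0.06185643]
  corner [ 0.5951882  -0.06778766  0.16159924]
  corner [0.65000405 0.12094101 0.16100576]
```

```bash
cat >> h.py <<'E'
yaw=np.radians(-16.25); H=R.from_euler('z',yaw).as_matrix()
X,Y=H[:,0],H[:,1];Z=H[:,2];s,c=np.sin(np.radians(35)),np.cos(np.radians(35))
U=c*X+s*Z;N=-s*X+c*Z
C=np.array([.5528,.0470,.110])-.006*N
def go(P,y,x,base=None):
    """delta and rotvec (tool axes) from base pose (default: measured now)"""
    o=get_obs(); p,r=(o['eef_pos'],R.from_rotvec(o['tool_rot'])) if base is None else base
    T=np.c_[x,y,np.cross(x,y)]; A=r.as_matrix()
    return np.round(A.T@(P-p),4),np.round((r.inv()*R.from_matrix(T)).as_rotvec(),4)
def st():
    o=get_obs();print({k:np.round(o[k],4).tolist() for k in('time','joint_pos','eef_pos','wrist_force','gripper_width')})
    A=R.from_rotvec(o['tool_rot']).as_matrix();q=(o['eef_pos']-C)
    print('tool x,y',A[:,0].round(3),A[:,1].round(3),'rel u,y,n',(q@U).round(4),(q@Y).round(4),(q@N).round(4),'rel X,Z',(q@X).round(4),q[2].round(4))
E
python3 - <<'E'
from h import *
st(); P=C+.074*U+.046*N; print(P)
for sg in(1,-1): print(go(P,-N,sg*Y))
E
```

```text
{'time': 0.1, 'joint_pos': [-1.2966, 0.1245, 1.6515, 0.0, 1.3675, -0.0826], 'eef_pos': [0.2269, -0.6085, 0.2302], 'wrist_force': [-0.3759, 0.4171, -0.6861], 'gripper_width': 1.0055}
tool x,y [ 0.349 -0.937 -0.002] [-0.     0.002 -1.   ] rel u,y,n -0.0372 -0.7206 0.1787 rel X,Z -0.1329 0.1251
[0.5889691  0.03645767 0.18521074]
(array([-0.4778,  0.046 ,  0.5646]), array([-0.2536, -2.4028, -0.7582]))
(array([-0.4778,  0.046 ,  0.5646]), array([ 0.59  ,  0.6196, -0.1974]))
```

Request:
move_arm(
  delta_pos=[
    [-0.478,0.0,0.565],
    [-0.478,0.0,0.565],
    [-0.478,0.0,0.565],
    [-0.478,0.0,0.565],
    [-0.478,0.0,0.565],
    [-0.478,0.0,0.565],
    [-0.478,0.0,0.565],
    [-0.478,0.0,0.565],
    [-0.478,0.0,0.565],
    [-0.478,0.0,0.565],
    [-0.478,0.0,0.565],
    [-0.478,0.0,0.565],
    [-0.478,0.0,0.565],
    [-0.478,0.0,0.565],
    [-0.478,0.0,0.565],
    [-0.478,0.0,0.565],
    [-0.478,0.03,0.565],
    [-0.478,0.03,0.565],
    [-0.478,0.03,0.565],
    [-0.478,0.03,0.565],
  ],
  angular=[
    [0.59,0.62,-0.197],
    [0.59,0.62,-0.197],
    [0.59,0.62,-0.197],
    [0.59,0.62,-0.197],
    [0.59,0.62,-0.197],
    [0.59,0.62,-0.197],
    [0.59,0.62,-0.197],
    [0.59,0.62,-0.197],
    [0.59,0.62,-0.197],
    [0.59,0.62,-0.197],
    [0.59,0.62,-0.197],
    [0.59,0.62,-0.197],
    [0.59,0.62,-0.197],
    [0.59,0.62,-0.197],
    [0.59,0.62,-0.197],
    [0.59,0.62,-0.197],
    [0.59,0.62,-0.197],
    [0.59,0.62,-0.197],
    [0.59,0.62,-0.197],
    [0.59,0.62,-0.197],
  ],
  hand=-1,
  newtons=40,
)

```text
time: 2.1
eef_pos: [0.5898, 0.0355, 0.2026]
tool_rot: [-0.659, 0.879, -1.695]
wrist_force: [0.2, -0.0, -0.9]
gripper_width: -0.002
```

Run:
```python
from h import *
st(); print(go(C+.074*U+.012*N,-N,-Y))
```

```text
{'time': 2.1, 'joint_pos': [0.0605, -0.2882, 2.1718, -0.3094, 0.697, 2.097], 'eef_pos': [0.5898, 0.0355, 0.2026], 'wrist_force': [0.1631, -0.0042, -0.9035], 'gripper_width': -0.0019}
tool x,y [-0.281 -0.96   0.001] [ 0.552 -0.162 -0.818] rel u,y,n 0.0849 -0.0007 0.0597 rel X,Z 0.0353 0.0976
(array([-0.0008,  0.0476, -0.011 ]), array([-0.0025, -0.0007,  0.0013]))
```

Request:
move_arm(
  delta_pos=[
    [0,0.02,-0.011],
    [0,0.035,-0.011],
    [0,0.047,-0.011],
    [0,0.047,-0.011],
    [0,0.049,-0.011],
    [0,0.051,-0.011],
    [0,0.053,-0.011],
    [0,0.055,-0.011],
    [0,0.055,-0.011],
  ],
  angular=[
    [0,0,0],
    [0,0,0],
    [0,0,0],
    [0,0,0],
    [0,0,0],
    [0,0,0],
    [0,0,0],
    [0,0,0],
    [0,0,0],
  ],
)

```text
time: 3.0
eef_pos: [0.6116, 0.0298, 0.1506]
tool_rot: [-0.66, 0.879, -1.693]
wrist_force: [-0.8, -0.3, 0.3]
gripper_width: 0.002
```

Run:
```python
from h import *
st()
```

```text
{'time': 3.0, 'joint_pos': [0.0451, -0.1731, 2.1715, -0.3451, 0.5837, 2.1339], 'eef_pos': [0.6116, 0.0298, 0.1506], 'wrist_force': [-0.8083, -0.3039, 0.3133], 'gripper_width': 0.0016}
tool x,y [-0.28  -0.96   0.001] [ 0.552 -0.162 -0.818] rel u,y,n 0.0735 -0.0 0.0042 rel X,Z 0.0578 0.0456
```

Request:
move_arm(
  delta_pos=[
    [0,0.001,0],
    [0,0.002,0],
    [0,0.003,0],
    [0,0.004,0],
    [0,0.004,0],
  ],
  angular=[
    [0,0,0],
    [0,0,0],
    [0,0,0],
    [0,0,0],
    [0,0,0],
  ],
)

```text
time: 3.5
eef_pos: [0.6139, 0.0292, 0.1472]
tool_rot: [-0.66, 0.879, -1.693]
wrist_force: [0.9, -0.7, 4.5]
gripper_width: 0.005
```

Run:
```python
from h import *
st()
```

```text
{'time': 3.5, 'joint_pos': [0.0434, -0.1632, 2.1695, -0.3476, 0.5757, 2.1361], 'eef_pos': [0.6139, 0.0292, 0.1472], 'wrist_force': [0.8647, -0.7152, 4.5024], 'gripper_width': 0.0049}
tool x,y [-0.28  -0.96   0.001] [ 0.552 -0.162 -0.818] rel u,y,n 0.0734 -0.0 -0.0 rel X,Z 0.0602 0.0421
```

Request:
move_arm(
  delta_pos=[
    [0,0.001,0],
    [0,0.0015,0],
    [0,0.0015,0],
  ],
  angular=[
    [0,0,0],
    [0,0,0],
    [0,0,0],
  ],
)

```text
time: 3.8
eef_pos: [0.6138, 0.0289, 0.1448]
tool_rot: [-0.662, 0.881, -1.693]
wrist_force: [0.4, 0.6, 2.0]
gripper_width: -0.002
```

Request:
move_arm(
  delta_pos=[
    [0,-0.02,0.0],
    [0,-0.04,0.0],
    [0,-0.07,0.0],
    [0,-0.1,0.0],
    [0,-0.1,0.0],
  ],
  angular=[
    [0,0,0],
    [0,0,0],
    [0,0,0],
    [0,0,0],
    [0,0,0],
  ],
)

```text
time: 4.3
eef_pos: [0.5593, 0.0457, 0.2308]
tool_rot: [-0.656, 0.876, -1.693]
wrist_force: [-0.1, -0.1, 0.5]
gripper_width: -0.003
```

Run:
```python
from h import *
st()
p,d=viewer.grab_frame('scene');cv2.imwrite('pics/s1.png',cv2.resize(p[100:350,150:450],None,fx=2,fy=2))
# new frame: vertical tool; finger behind edge
base=None
for nm,x,z in(('hover',.085,.135),('drop',.062,.055)):
    print(nm,go(C+x*X+z*Z,-Z,-Y))
```

```text
{'time': 4.3, 'joint_pos': [0.0889, -0.393, 2.2013, -0.3048, 0.7732, 2.1009], 'eef_pos': [0.5593, 0.0457, 0.2308], 'wrist_force': [-0.1444, -0.0776, 0.463], 'gripper_width': -0.0027}
tool x,y [-0.279 -0.96  -0.001] [ 0.555 -0.161 -0.816] rel u,y,n 0.0747 0.0005 0.1012 rel X,Z 0.0031 0.1258
hover (array([0.0002, 0.0378, 0.0737]), array([-6.137e-01,  1.000e-04,  2.000e-04]))
drop (array([0.0002, 0.09  , 0.0088]), array([-6.137e-01,  1.000e-04,  2.000e-04]))
```

View pics/s1.png

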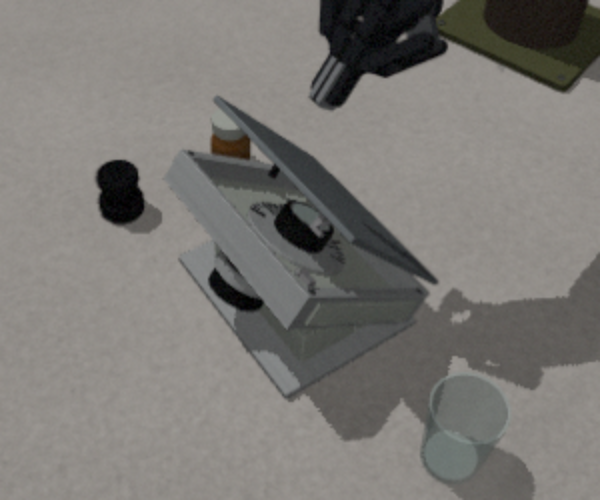

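The hatch has popped ajar, with its free edge from about (215,100) to (435,280) in the crop. Next I put the vertical fingers behind that edge.

Request:
move_arm(
  delta_pos=[
    [0,0.0,0.04],
    [0,0.02,0.06],
    [0,0.038,0.074],
    [0,0.038,0.074],
    [0,0.038,0.074],
    [0,0.038,0.074],
    [0,0.038,0.074],
    [0,0.038,0.074],
  ],
  angular=[
    [-0.12,0,0],
    [-0.25,0,0],
    [-0.4,0,0],
    [-0.55,0,0],
    [-0.614,0,0],
    [-0.614,0,0],
    [-0.614,0,0],
    [-0.614,0,0],
  ],
)

```text
time: 5.15
eef_pos: [0.6372, 0.0223, 0.2374]
tool_rot: [-1.065, 1.417, -1.414]
wrist_force: [0.7, 0.7, 0.9]
gripper_width: -0.001
```

Run:
```python
from h import *
st()
```

```text
{'time': 5.15, 'joint_pos': [-0.0489, 0.0955, 1.6706, -0.0008, 1.3792, 1.8058], 'eef_pos': [0.6372, 0.0223, 0.2374], 'wrist_force': [0.6511, 0.7065, 0.8882], 'gripper_width': -0.0012}
tool x,y [-0.28  -0.96   0.002] [-0.004 -0.001 -1.   ] rel u,y,n 0.1451 -0.0001 0.06 rel X,Z 0.0845 0.1323
```

Request:
move_arm(
  delta_pos=[
    [0,0.03,-0.016],
    [0,0.06,-0.016],
    [0,0.077,-0.016],
    [0,0.077,-0.016],
    [0,0.077,-0.024],
    [0,0.077,-0.033],
    [0,0.067,-0.046],
    [0,0.057,-0.06],
    [0,0.057,-0.06],
  ],
  angular=[
    [0,0,0],
    [0,0,0],
    [0,0,0],
    [0,0,0],
    [0,0,0],
    [0,0,0],
    [0,0,0],
    [0,0,0],
    [0,0,0],
  ],
)

```text
time: 6.05
eef_pos: [0.5809, 0.0393, 0.1855]
tool_rot: [-1.059, 1.412, -1.416]
wrist_force: [0.8, -0.6, 1.2]
gripper_width: -0.001
```

Run:
```python
from h import *
st()
p,d=viewer.grab_frame('scene');cv2.imwrite('pics/s2.png',cv2.resize(p[100:350,150:450],None,fx=2,fy=2))
```

```text
{'time': 6.05, 'joint_pos': [-0.0245, 0.0066, 1.8519, -0.0005, 1.2798, 1.8297], 'eef_pos': [0.5809, 0.0393, 0.1855], 'wrist_force': [0.7715, -0.6343, 1.2345], 'gripper_width': -0.0013}
tool x,y [-0.279 -0.96  -0.   ] [ 0.003 -0.001 -1.   ] rel u,y,n 0.0672 0.0005 0.0511 rel X,Z 0.0257 0.0804
```

View pics/s2.png

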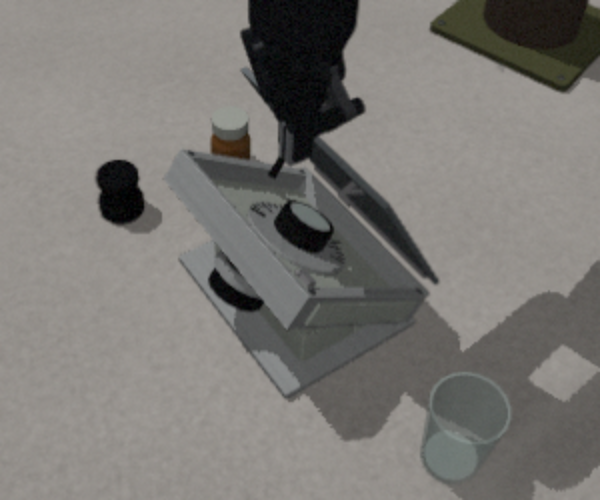

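The hatch is riding up on the fingers, so I continue the sweep.

Request:
move_arm(
  delta_pos=[
    [0,-0.007,-0.014],
    [0,-0.012,-0.028],
    [0,-0.017,-0.042],
    [0,-0.02,-0.056],
    [0,-0.022,-0.07],
    [0,-0.023,-0.086],
    [0,-0.022,-0.1],
    [0,-0.02,-0.116],
    [0,-0.018,-0.13],
    [0,-0.016,-0.145],
    [0,-0.016,-0.145],
    [0,-0.06,-0.12],
    [0,-0.1,-0.1],
    [0,-0.14,-0.1],
    [0,-0.14,-0.1],
    [0,-0.14,-0.1],
  ],
  angular=[
    [0,0,0],
    [0,0,0],
    [0,0,0],
    [0,0,0],
    [0,0,0],
    [0,0,0],
    [0,0,0],
    [0,0,0],
    [0,0,0],
    [0,0,0],
    [0,0,0],
    [0,0,0],
    [0,0,0],
    [0,0,0],
    [0,0,0],
    [0,0,0],
  ],
)

```text
time: 7.7
eef_pos: [0.4861, 0.0666, 0.3236]
tool_rot: [-1.061, 1.415, -1.416]
wrist_force: [-0.3, -0.2, -0.3]
gripper_width: -0.001
```

Run:
```python
from h import *
st()
for n in('scene','top'):
    p,d=viewer.grab_frame(n);np.savez(n+'3.npz',p=p,d=d)
    u,v=proj(n,[C-.026*N])[0];print(n,u,v)
    u,v=int(u),int(v)
    cv2.imwrite(f'pics/{n}3.png',cv2.resize(p[max(v-70,0):v+70,u-90:u+90],None,fx=4,fy=4,interpolation=cv2.INTER_CUBIC))
```

```text
{'time': 7.7, 'joint_pos': [0.027, -0.278, 1.8761, -0.0005, 1.5429, 1.8822], 'eef_pos': [0.4861, 0.0666, 0.3236], 'wrist_force': [-0.305, -0.2135, -0.2831], 'gripper_width': -0.001}
tool x,y [-0.281 -0.96   0.   ] [ 0.001 -0.001 -1.   ] rel u,y,n 0.0656 0.0002 0.2208 rel X,Z -0.073 0.2185
scene 299.11726664170493 218.36369123037622
top 274.9598745282028 243.83390618372863
```

View pics/scene3.png

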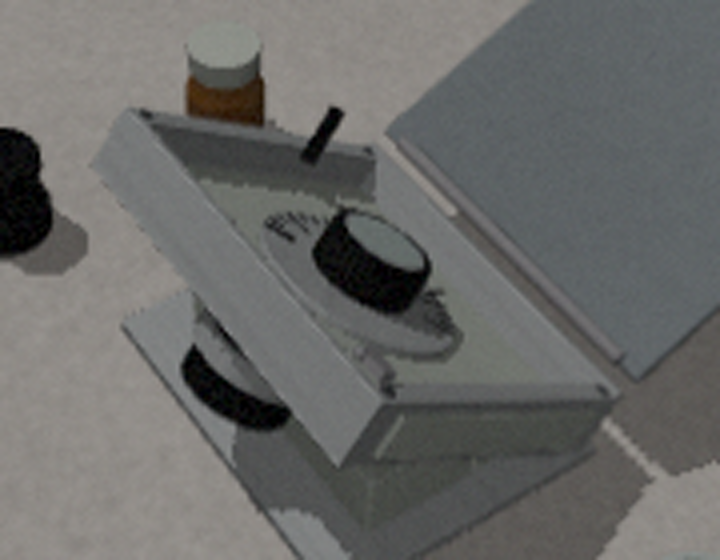

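View pics/top3.png

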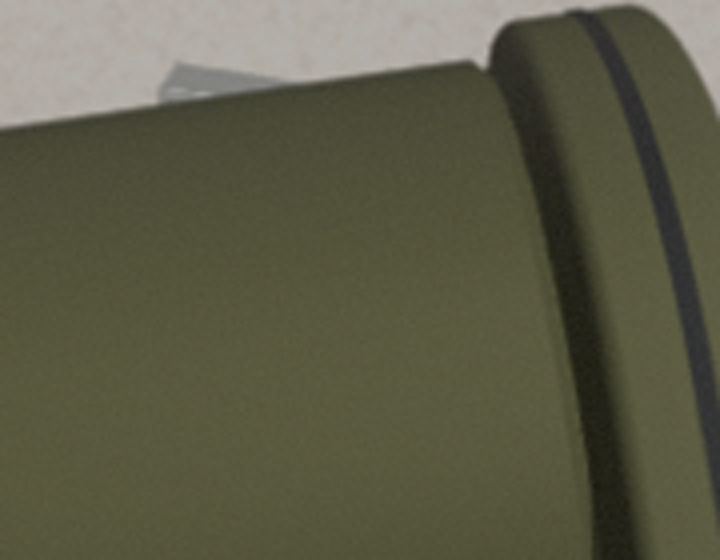

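The hatch lies right open, at the top right of the scene view. In the top view the arm blocks the disc, so I move it aside to the right and open the gripper.

Request:
move_arm(
  delta_pos=[
    [0.35,0,0],
    [0.35,0,0],
    [0.35,0,0],
    [0.35,0,0],
    [0.35,0,0],
    [0.35,0,0],
    [0.35,0,0],
    [0.35,0,0],
    [0.35,0,0],
  ],
  angular=[
    [0,0,0],
    [0,0,0],
    [0,0,0],
    [0,0,0],
    [0,0,0],
    [0,0,0],
    [0,0,0],
    [0,0,0],
    [0,0,0],
  ],
  hand=1,
)

```text
time: 8.7
eef_pos: [0.3858, -0.2696, 0.3205]
tool_rot: [-1.062, 1.422, -1.414]
wrist_force: [-0.1, 0.7, -0.5]
gripper_width: 0.999
```

```bash
cat > disc.py <<'E'
import sys
from h import *
tag=sys.argv[1]
D=C-.026*N
def polar(acc,n='top'):
    """mean picture unrolled over the disc plane: rows radius 26..70 mm, cols angle CCW from outside, 0 at down-slope"""
    a=np.radians(np.arange(-180,180,.5));r=np.arange(.026,.070,.0005)
    A,Rr=np.meshgrid(a,r)
    P=D+(Rr*np.cos(A))[...,None]*(-U)+(Rr*np.sin(A))[...,None]*(-Y)
    q=proj(n,P.reshape(-1,3)).reshape(*A.shape,2).astype(np.float32)
    return cv2.remap(acc,q[...,0],q[...,1],cv2.INTER_CUBIC),r,np.degrees(a)
acc=np.mean([viewer.grab_frame('top')[0].astype(np.float32) for _ in range(8)],0)
pol,r,a=polar(acc)
np.savez(f'disc_{tag}.npz',acc=acc,pol=pol)
c_=proj('top',[D])[0].astype(int)
crop=acc[c_[1]-45:c_[1]+45,c_[0]-60:c_[0]+60]
f=lambda x:np.clip((x-x.min())*255/(np.percentile(x,99.5)-x.min()),0,255).astype(np.uint8)
img=np.vstack([cv2.resize(f(crop),(480,360),interpolation=cv2.INTER_CUBIC)])
pl=cv2.resize(f(pol),(720,220))
out=np.zeros((590,720,3),np.uint8);out[:360,:480]=img;out[365:585]=pl
cv2.imwrite(f'pics/disc_{tag}.png',out)
g=pol.mean(2)
prof=g[(r>.034)&(r<.048)].mean(0);bg=cv2.GaussianBlur(prof[None],(0,0),30)[0]
ix=np.arange(len(a));dk=bg-prof
from scipy.signal import find_peaks
pk,_=find_peaks(dk,prominence=3);print('disc dark',[(round(a[i],1),round(dk[i],1)) for i in pk])
prof=g[(r>.053)&(r<.064)].mean(0);bg=np.median(prof);pk,_=find_peaks(bg-prof,prominence=10);print('index',[(round(a[i],1),round(bg-prof[i],1)) for i in pk])
E
python3 disc.py 4; python3 -c "
from h import *;st()"
```

```text
disc dark [(np.float64(-150.5), np.float32(3.1)), (np.float64(-61.0), np.float32(3.9)), (np.float64(-48.0), np.float32(23.2)), (np.float64(-38.0), np.float32(5.0)), (np.float64(-28.0), np.float32(4.7)), (np.float64(-18.0), np.float32(19.5)), (np.float64(-8.5), np.float32(7.3)), (np.float64(0.5), np.float32(6.8)), (np.float64(10.0), np.float32(19.4)), (np.float64(20.0), np.float32(4.3)), (np.float64(30.0), np.float32(2.4)), (np.float64(39.5), np.float32(21.7)), (np.float64(50.0), np.float32(2.8)), (np.float64(59.5), np.float32(5.6)), (np.float64(69.5), np.float32(29.2)), (np.float64(79.5), np.float32(6.0)), (np.float64(89.5), np.float32(6.1)), (np.float64(99.5), np.float32(28.5)), (np.float64(109.5), np.float32(4.7)), (np.float64(119.5), np.float32(2.0)), (np.float64(129.5), np.float32(58.5))]
index [(np.float64(-31.0), np.float32(8.2)), (np.float64(0.0), np.float32(40.7))]
{'time': 9.1, 'joint_pos': [-0.7188, -0.3235, 1.9133, -0.002, 1.5531, 1.1341], 'eef_pos': [0.3872, -0.2682, 0.3226], 'wrist_force': [-0.5803, -0.258, 0.5347], 'gripper_width': 1.006}
tool x,y [-0.278 -0.96   0.001] [-0.002 -0.001 -1.   ] rel u,y,n 0.0639 -0.349 0.2208 rel X,Z -0.0743 0.2175
```

View pics/disc_4.png

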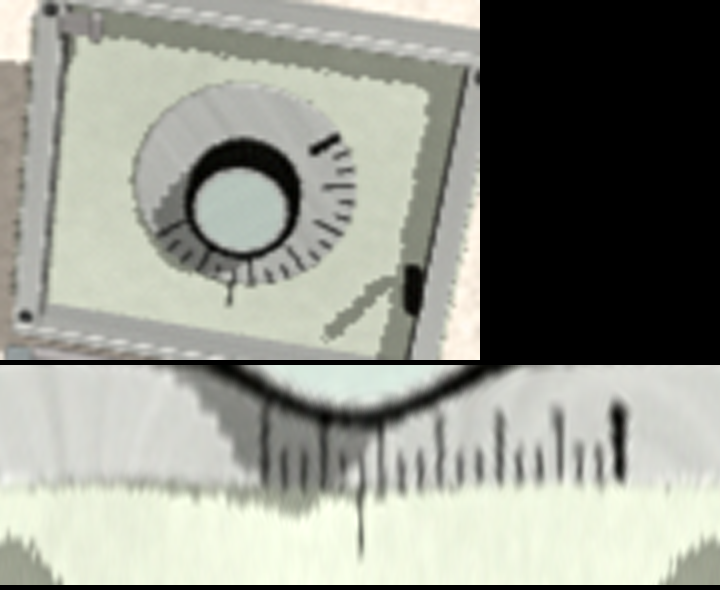

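The unrolled top view shows the index at 0° and the thick zero line at +129.5°, so the ring reads about 129.5° (2.26 rad, which is inside the given start range). It must turn clockwise by 99.5°, or +1.737 rad about tool y. First I go to a hover above the grip.

Run:
```python
from h import *
x=np.cos(2)*-Y+np.sin(2)*U
d,r=go(C+.09*N,-N,x);print(C+.09*N,d,r,np.linalg.norm(r))
```

```text
[0.50654439 0.06048228 0.17880877] [-0.3491  0.1433  0.0235] [ 0.3922 -1.9256 -0.6092] 2.0573966170867495
```

Request:
move_arm(
  delta_pos=[
    [-0.35,0.06,0.024],
    [-0.35,0.06,0.024],
    [-0.35,0.06,0.024],
    [-0.35,0.06,0.024],
    [-0.35,0.06,0.024],
    [-0.35,0.06,0.024],
    [-0.35,0.06,0.024],
    [-0.35,0.06,0.024],
    [-0.35,0.06,0.024],
    [-0.35,0.06,0.024],
    [-0.35,0.06,0.024],
    [-0.35,0.06,0.024],
    [-0.35,0.06,0.024],
    [-0.35,0.06,0.024],
    [-0.349,0.143,0.024],
    [-0.349,0.143,0.024],
    [-0.349,0.143,0.024],
    [-0.349,0.143,0.024],
    [-0.349,0.143,0.024],
  ],
  angular=[
    [0.392,-1.926,-0.609],
    [0.392,-1.926,-0.609],
    [0.392,-1.926,-0.609],
    [0.392,-1.926,-0.609],
    [0.392,-1.926,-0.609],
    [0.392,-1.926,-0.609],
    [0.392,-1.926,-0.609],
    [0.392,-1.926,-0.609],
    [0.392,-1.926,-0.609],
    [0.392,-1.926,-0.609],
    [0.392,-1.926,-0.609],
    [0.392,-1.926,-0.609],
    [0.392,-1.926,-0.609],
    [0.392,-1.926,-0.609],
    [0.392,-1.926,-0.609],
    [0.392,-1.926,-0.609],
    [0.392,-1.926,-0.609],
    [0.392,-1.926,-0.609],
    [0.392,-1.926,-0.609],
  ],
)

```text
time: 11.0
eef_pos: [0.5087, 0.0596, 0.1823]
tool_rot: [-1.732, -0.578, -0.353]
wrist_force: [-0.7, 0.1, 0.3]
gripper_width: 0.998
```

Run:
```python
from h import *
st()
x=np.cos(2)*-Y+np.sin(2)*U
print(go(C-.027*N,-N,x))
```

```text
{'time': 11.0, 'joint_pos': [0.1387, -0.4767, 2.3406, -0.3577, 0.7379, 0.1941], 'eef_pos': [0.5087, 0.0596, 0.1823], 'wrist_force': [-0.6552, 0.1395, 0.2505], 'gripper_width': 0.9982}
tool x,y [0.83  0.19  0.525] [ 0.554 -0.161 -0.817] rel u,y,n 0.004 -0.0002 0.0915 rel X,Z -0.0493 0.0773
(array([-0.0039,  0.1185,  0.0019]), array([ 0.0008, -0.0017,  0.0037]))
```

Request:
move_arm(
  delta_pos=[
    [-0.002,0.03,0.001],
    [-0.003,0.06,0.002],
    [-0.003,0.085,0.002],
    [-0.003,0.1,0.002],
    [-0.003,0.11,0.002],
    [-0.003,0.115,0.002],
    [-0.003,0.115,0.002],
    [-0.003,0.115,0.002],
  ],
  angular=[
    [0,0,0],
    [0,0,0],
    [0,0,0],
    [0,0,0],
    [0,0,0],
    [0,0,0],
    [0,0,0],
    [0,0,0],
  ],
)

```text
time: 11.8
eef_pos: [0.5684, 0.0421, 0.0841]
tool_rot: [-1.733, -0.576, -0.351]
wrist_force: [-0.2, -0.1, -0.1]
gripper_width: 0.997
```

Run:
```python
from h import *
st()
x=np.cos(2)*-Y+np.sin(2)*U
print(go(C-.026*N,-N,x))
```

```text
{'time': 11.8, 'joint_pos': [0.0785, -0.1698, 2.2965, -0.4598, 0.4774, 0.2873], 'eef_pos': [0.5684, 0.0421, 0.0841], 'wrist_force': [-0.2156, -0.1377, -0.0696], 'gripper_width': 0.997}
tool x,y [0.831 0.19  0.523] [ 0.552 -0.161 -0.818] rel u,y,n -0.0015 -0.0003 -0.0246 rel X,Z 0.0129 -0.021
(array([ 0.0015,  0.0014, -0.0003]), array([ 0.0009, -0.0015,  0.001 ]))
```

Request:
move_arm(
  delta_pos=[
    [0.001,0.001,0],
    [0.001,0.001,0],
    [0.001,0.001,0],
    [0.001,0.001,0],
    [0.001,0.001,0],
    [0.001,0.001,0],
    [0.001,0.001,0],
    [0.001,0.001,0],
  ],
  angular=[
    [0,0,0],
    [0,0,0],
    [0,0,0],
    [0,0,0],
    [0,0,0],
    [0,0,0],
    [0,0,0],
    [0,0,0],
  ],
  hand=-1,
  newtons=40,
)

```text
time: 12.6
eef_pos: [0.5702, 0.0424, 0.0842]
tool_rot: [-1.732, -0.577, -0.352]
wrist_force: [-3.1, 1.8, 4.8]
gripper_width: 0.57
```

```bash
python3 -c "
from h import *
st()"
```

```text
{'time': 12.6, 'joint_pos': [0.0786, -0.1661, 2.2933, -0.4606, 0.4755, 0.2882], 'eef_pos': [0.5702, 0.0424, 0.0842], 'wrist_force': [-3.1329, 1.8353, 4.8187], 'gripper_width': 0.5701}
tool x,y [0.83  0.19  0.524] [ 0.553 -0.161 -0.818] rel u,y,n -0.0001 0.0005 -0.0254 rel X,Z 0.0145 -0.0208
```

The opening of 0.57 is about 49 mm, so the ring is gripped. Now I turn it.

Request:
move_arm(
  delta_pos=[
    [0,0,0],
    [0,0,0],
    [0,0,0],
    [0,0,0],
    [0,0,0],
    [0,0,0],
    [0,0,0],
    [0,0,0],
    [0,0,0],
    [0,0,0],
    [0,0,0],
    [0,0,0],
    [0,0,0],
    [0,0,0],
    [0,0,0],
    [0,0,0],
    [0,0,0],
    [0,0,0],
    [0,0,0],
    [0,0,0],
  ],
  angular=[
    [0,0.1,0],
    [0,0.2,0],
    [0,0.3,0],
    [0,0.4,0],
    [0,0.5,0],
    [0,0.6,0],
    [0,0.7,0],
    [0,0.8,0],
    [0,0.9,0],
    [0,1.0,0],
    [0,1.1,0],
    [0,1.2,0],
    [0,1.3,0],
    [0,1.4,0],
    [0,1.5,0],
    [0,1.6,0],
    [0,1.7,0],
    [0,1.737,0],
    [0,1.737,0],
    [0,1.737,0],
  ],
)

```text
time: 14.6
eef_pos: [0.5714, 0.0411, 0.0855]
tool_rot: [-0.858, 0.691, -1.566]
wrist_force: [3.7, -5.6, 2.8]
gripper_width: 0.566
```

Run:
```python
from h import *
st()
A=R.from_rotvec(get_obs()['tool_rot']).as_matrix();x=A[:,0]
# angle of tool x about N from -Y, clockwise positive ; start was -2.0
print('turned',np.arctan2(-(x@U),-(x@Y))+2.0)
```

```text
{'time': 14.6, 'joint_pos': [0.0766, -0.1659, 2.2915, -0.4632, 0.4752, 2.0256], 'eef_pos': [0.5714, 0.0411, 0.0855], 'wrist_force': [3.7167, -5.5545, 2.8128], 'gripper_width': 0.5665}
tool x,y [-0.068 -0.986  0.15 ] [ 0.554 -0.162 -0.816] rel u,y,n 0.0019 -0.0004 -0.0253 rel X,Z 0.0161 -0.0196
turned 1.738523230187957
```

Request:
move_arm(
  delta_pos=[
    [0,0,0],
    [0,0,0],
    [0,0,0],
    [0,0,0],
    [0,0,0],
    [0,0,0],
    [0,0,0],
    [0,-0.03,0],
    [0,-0.07,0],
    [0,-0.11,0],
    [0,-0.15,0],
    [0,-0.15,0],
  ],
  angular=[
    [0,0,0],
    [0,0,0],
    [0,0,0],
    [0,0,0],
    [0,0,0],
    [0,0,0],
    [0,0,0],
    [0,0,0],
    [0,0,0],
    [0,0,0],
    [0,0,0],
    [0,0,0],
  ],
  hand=1,
)

```text
time: 15.8
eef_pos: [0.488, 0.0673, 0.2127]
tool_rot: [-0.85, 0.687, -1.565]
wrist_force: [1.1, 0.0, 1.5]
gripper_width: 0.997
```

Request:
move_arm(
  delta_pos=[
    [0.05,-0.02,0],
    [0.1,-0.04,0],
    [0.2,-0.05,0],
    [0.3,-0.05,0],
    [0.3,-0.05,0],
    [0.3,-0.05,0],
    [0.3,-0.05,0],
    [0.3,-0.05,0],
  ],
  angular=[
    [0,0,0],
    [0,0,0],
    [0,0,0],
    [0,0,0],
    [0,0,0],
    [0,0,0],
    [0,0,0],
    [0,0,0],
  ],
)

```text
time: 16.6
eef_pos: [0.4383, -0.2237, 0.2902]
tool_rot: [-0.86, 0.7, -1.566]
wrist_force: [1.1, 0.2, -0.8]
gripper_width: 1.001
```

```bash
python3 disc.py 5; python3 -c "
from h import *;st()
cv2.imwrite('pics/s6.png',viewer.grab_frame('scene')[0])"
```

```text
disc dark [(np.float64(-148.0), np.float32(29.1)), (np.float64(-137.5), np.float32(8.6)), (np.float64(-127.5), np.float32(10.8)), (np.float64(-117.0), np.float32(26.2)), (np.float64(-107.5), np.float32(6.7)), (np.float64(-97.0), np.float32(4.4)), (np.float64(-87.0), np.float32(25.0)), (np.float64(-77.0), np.float32(1.7)), (np.float64(-67.0), np.float32(5.3)), (np.float64(-57.0), np.float32(24.9)), (np.float64(-47.0), np.float32(5.6)), (np.float64(-37.5), np.float32(4.6)), (np.float64(-27.5), np.float32(18.7)), (np.float64(-18.0), np.float32(7.1)), (np.float64(-8.5), np.float32(7.4)), (np.float64(1.0), np.float32(16.4)), (np.float64(10.0), np.float32(-1.1)), (np.float64(20.5), np.float32(-0.8)), (np.float64(30.5), np.float32(52.0)), (np.float64(107.5), np.float32(2.8))]
index [(np.float64(-31.5), np.float32(8.3)), (np.float64(0.0), np.float32(40.7))]
{'time': 17.0, 'joint_pos': [-0.7091, -0.662, 2.2671, 0.2877, 0.9889, 0.79], 'eef_pos': [0.4394, -0.2203, 0.2909], 'wrist_force': [0.0985, 0.3784, -0.0507], 'gripper_width': 0.9998}
tool x,y [-0.065 -0.987  0.149] [ 0.55  -0.16  -0.819] rel u,y,n 0.0759 -0.2884 0.1737 rel X,Z -0.0375 0.1858
```

View pics/disc_5.png

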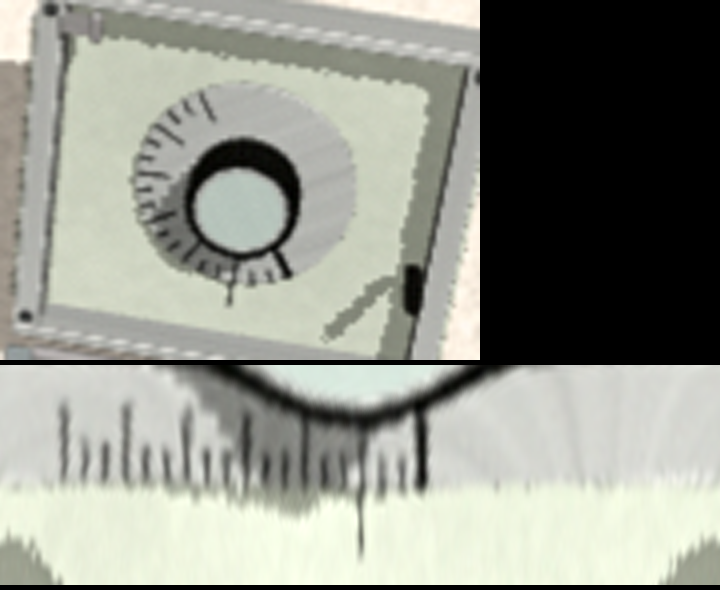

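View pics/s6.png

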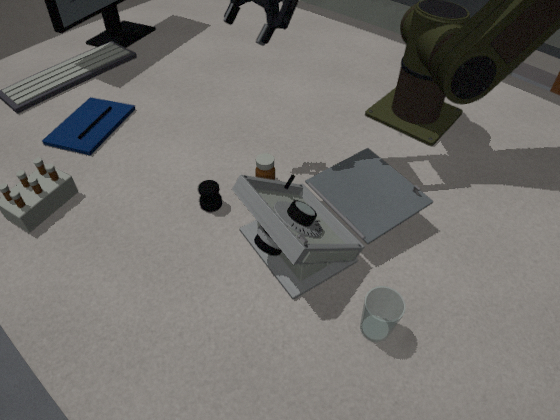

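The unrolled view shows the first long line at +1.0° and the thick zero line at +30.5°, against the index at 0°, so the ring reads about 30.5–31°, inside the tolerance. In the scene view the hatch lies open towards the robot. The beaker (383,315), lens barrel (210,195) and jar (265,165) have not moved, and the arm is clear.

```bash
python3 -c "
from rig import robot;print(robot.hand_in())"
```

```text
the job is handed in; nothing more can be done
None
```

The job is done and handed in at about 17 s on the robot's clock, well under the 72 s limit.

- **Hatch:** I pressed it near its upper edge with about 5 N until it popped ajar. I then swung it over from behind with the shut fingers until it fell right open towards the robot.
- **Ring:** I gripped it at 40 N, turned it 99.5° clockwise from a reading of about 129.5°, and let go.
- **Last checks:** the zero line stands 30.5° from the index line, and the first long line is within about 1° of it. The reading is therefore about 30.5–31°, inside the 3° tolerance.
- **Surroundings:** the last scene picture shows the hatch lying open, the beaker, jar and lens barrel at the same pixel positions as at the start, and the arm clear of everything. By eye from that picture, I judged the hatch fully open; I did not measure its angle.

No check failed. The 0.5° difference between the two lines is within what the picture can resolve.

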